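# Slant the longest whip on the antenna rack

## Task

The scanner is about to be tried on a slant-polarised station: tilt the longest of the three whips on the wooden rack forwards, towards the robot, until it leans 45 degrees from upright, and let go of it there. Leave the other two whips leaning as they are.

Things in the scene. Friction and masses are not known exactly. Their poses are not given: they have to be found in the camera images.
- whip_long (a joint): lean of the longest whip about the hinge at its foot, in rad: 0 = upright, positive = forwards (towards the robot's side of the rack), 0.785 = 45 degrees forwards; travel -0.6 to 1.4, starts between -0.25 and 0.3. Stiff by friction (about 0.15 N m), no spring or detents: it stays where it is left. The hinge is 55 mm above the table, in a small black foot
- long_grip (a point): point on the centre line of the longest whip, a straight steel rod of 150 mm from hinge to tip with a dark 12 mm cap. The point is 118 mm from the hinge, 32 mm below the tip; the rod is 10 to 11 mm thick from 75 mm to 140 mm. z: along the whip to its tip; y: along the level hinge axis; x: with the whip upright, level, away from the robot. Leaning forwards tips z towards -x
- mid_tip (a point): tip of the middle-sized whip (same build, 85 mm from hinge to tip), to be left alone; axes as the long one's. The three feet stand 105 mm apart along y, in any order, in the slots of an oak rack (110 x 340 mm, 42 mm high) that lies on the middle of the table, turned by up to 0.35 rad
- short_tip (a point): tip of the shortest whip (same build, 60 mm from hinge to tip) on the same rack, to be left alone; axes as the long one's

How it is judged:
At the end, for the whole second after the job is handed in: the longest whip leans forwards 45 degrees from upright, give or take 11 degrees (joint 0.585 to 0.985 rad), at rest, and the tips of the other two whips are within 20 mm of where they started (value of joint whip_long between 0.585 and 0.985 rad and velocity of joint whip_long between -0.05 and 0.05 rad/s and distance of each of mid_tip, short_tip from where it was at the start of the episode below 0.02 m); the robot touches nothing.
It fails at once if one of the other two whips is moved by more than 20 mm at its tip (distance of any of mid_tip, short_tip from where it was at the start of the episode above 0.02 m).
It also fails if it takes over 32 s, if anything falls off the work surface, if the arm or the gripper's body presses on something with over 40 N, if the wrist force passes 120 N, or if a joint passes its speed limit or range.

## Robot

A 6-joint arm with a two-finger parallel gripper is mounted at the origin on the work surface. World frame = base frame: x ahead of the robot, y to its left, z up, the work surface at z = 0. Lengths are in m, angles in rad, forces in N, time in s.
With the tool pointing down it reaches from about 0.3 to 0.85 m from the base axis. Payload 5.4 kg.
Tool frame: the origin (TCP) lies midway between the tips of the shut fingers; the grasp point (between the pads) lies 19 mm behind it; z points along the fingers, y is the direction in which the jaws open and shut (so a half turn about z gives the same grasp; the last joint's range is limited). The gripper opens to 85 mm and grips with 20 to 120 N. Pads are 22 mm wide; open, the fingers measure 114 mm over their backs; the gripper's body (76 mm by 85 mm) begins 54 mm behind the grasp point. The pads swing forward as they close: fully open they stand 13 mm farther back than shut.
Start: joints at [1.088, 0.158, 1.597, -0, 1.386, -0.21], TCP at [0.155, 0.554, 0.231] pointing down, gripper open.
Joint ranges: [-2.91, 2.91], [-0.94, 2.29], [0.18, 2.7], [-1.29, 4.43], [0.17, 2.64], [-3, 3]. Speed limits (rad/s): [2.57, 2.57, 3.14, 3.14, 3.14, 3.14].

## Interface

Orientations are given as [roll, pitch, yaw] about the fixed x, y, z axes, in that order (R = Rz(yaw) Ry(pitch) Rx(roll)).
In Python, from workcell import ctrl, ungrasp, close_gripper, eyes, current_time, current_qpos, current_qd, current_tau, current_tcp_pos, current_tcp_rot, current_wrist_force, current_moment, current_finger_gap gives the robot as it stands. Calls block until the motion is done:
- ctrl.move_pose(position, orientation): joint-space move of the TCP to a pose.
- ctrl.servo_line(position, orientation=None, vel=0.15, f_stop=None): straight line of the TCP; orientation=None keeps the orientation; vel is the mean speed in m/s. With f_stop (N) it stops when the force on the tool has changed by that much, and returns True; else False.
- ctrl.move_joints(angles): joint-space move.
- ungrasp() and close_gripper(f_grip=None): open the fingers fully, or close them until they stop; f_grip is the grip in N (None keeps the last).
- ctrl.wait(seconds).
- ctrl.inverse_kinematics(position, orientation): joint angles nearest the present ones, or None.
- eyes.grab_frame(name): name is "scene" or "top" or "wrist"; returns a dict with "img" (480x640x3 uint8, red, green, blue), "fovy" (degrees; the focal length in pixels is half the picture's height over the tangent of half this angle, whatever the lens; pixels are square), "cx", "cy" (the principal point, pixels), "eye" and "rotation" of the camera in the world. Camera axes: x right, y down, z forward; pixel columns grow to the right and rows downward; lengths in m; the calibration is good to about 2 mm. A picture is of the moment at which its call begins. There is no depth.
A pose or a line that the arm cannot do raises ctrl.IKError and nothing moves.
- ctrl.sign_off(): hands the job in, once; it reports no verdict.
Readings, each from a call of its own:
- current_time(): time.
- current_qpos(): joint angles.
- current_qd(): joint speeds.
- current_tau(): joint torques, N m.
- current_tcp_pos(): TCP position.
- current_tcp_rot(): TCP orientation.
- current_wrist_force(): force on the tool from outside, world axes, zero at the start.
- current_moment(): the same for the moment, N m.
- current_finger_gap(): finger opening in m.
Only numpy, scipy, OpenCV 4.12 (cv2) and the standard library are available. Lean on these libraries where they do the work, as an engineer would, in place of code of your own. Each camera call takes 0.05 s, during which the arm holds its last target.

## Working session

There is one attempt and no reset: what is moved stays moved. The work goes in short steps, each a Python script; the robot and the scene stay as the last script left them, time stands still between calls to the robot, and variables do not carry over. Pictures are saved under pics/ and viewed, and the job is handed in when it is done.

```bash
mkdir -p pics
python3 - <<'E'
from workcell import *
import cv2,numpy as np
for n in ["scene","top"]:
    f=eyes.grab_frame(n); cv2.imwrite(f"pics/{n}0.png",f["img"][:,:,::-1]); print(n,f["fovy"],f["cx"],f["cy"],np.round(f["eye"],3),np.round(f["rotation"],3).tolist())
print(current_time(),current_tcp_rot(),current_finger_gap())
E
```

```text
scene 55.11221207225308 321.5686119774387 237.77582090088916 [ 1.031 -0.299  0.51 ] [-2.16, -0.024, 0.945]
top 53.92145974702904 328.1177032241771 240.89268558427102 [0.527 0.03  0.792] [-3.056, -0.009, -1.576]
0.1 [-3.13987560e+00 -3.91063566e-04  2.86878847e+00] 0.08506130975459793
```

View pics/scene0.png

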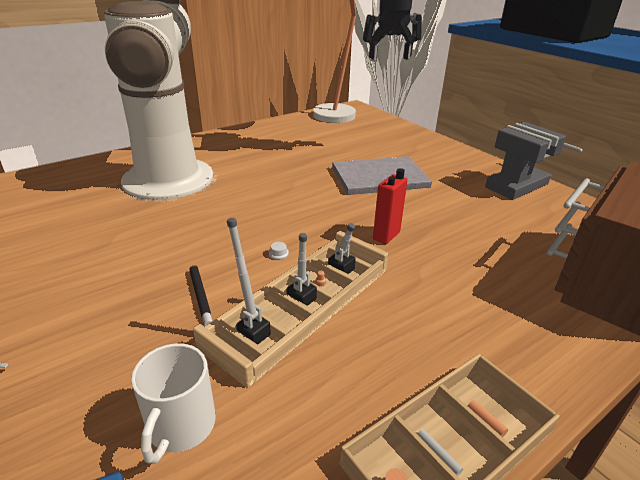

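View pics/top0.png

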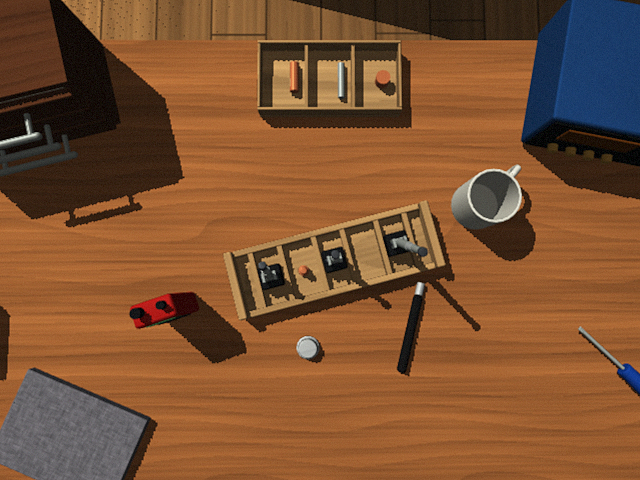

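The long whip has its foot at about (398,243) and its cap at (422,251) in the top view, and its foot at (255,328) and cap at (232,222) in the scene view. It stands at the -y end. I'll zoom in to measure these more precisely.

Run:
```python
import cv2,numpy as np
a=cv2.imread("pics/scene0.png")[205:375,180:400]; b=cv2.imread("pics/top0.png")[195:325,220:450]
cv2.imwrite("pics/z_s.png",cv2.resize(a,None,fx=3.5,fy=3.5,interpolation=cv2.INTER_CUBIC))
cv2.imwrite("pics/z_t.png",cv2.resize(b,None,fx=3.4,fy=3.4,interpolation=cv2.INTER_CUBIC))
```

```text
(no output)
```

View pics/z_s.png

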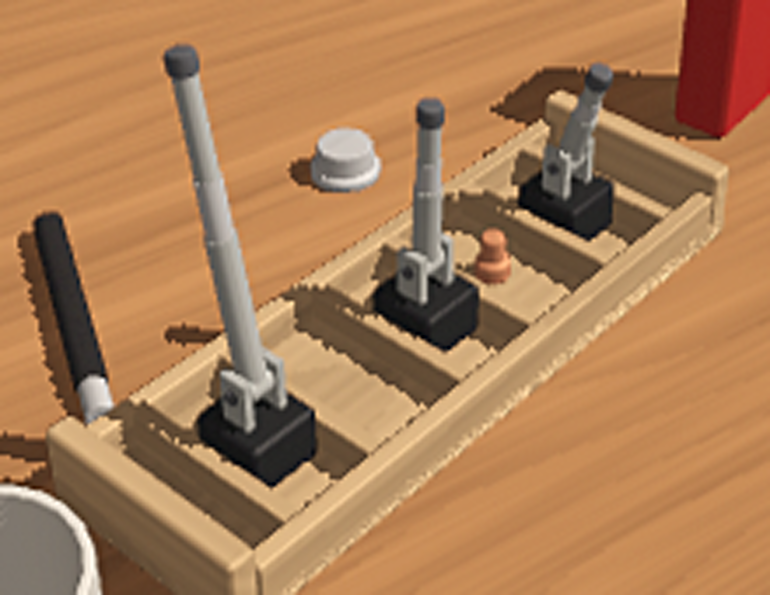

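View pics/z_t.png

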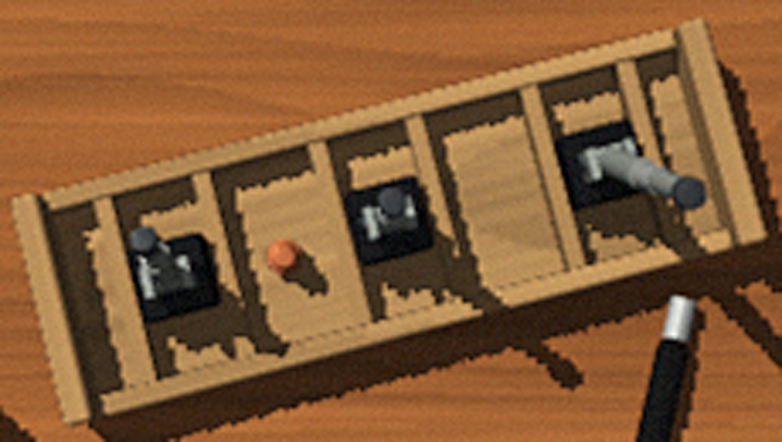

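```bash
cat > h.py <<'E'
import numpy as np
from scipy.spatial.transform import Rotation as R
C={"scene":(55.11221207225308,321.5686,237.7758),"top":(53.92145974702904,328.1177,240.8927)}
from workcell import eyes
def cam(n):
    f=eyes.grab_frame(n); return dict(n=n,f=240/np.tan(np.radians(f["fovy"])/2),c=np.array([f["cx"],f["cy"]]),o=np.array(f["eye"]),R=R.from_euler("xyz",f["rotation"]).as_matrix(),img=f["img"])
def ray(c,p):
    d=c["R"]@np.r_[(np.array(p)-c["c"])/c["f"],1]; return d/np.linalg.norm(d)
def tri(a,p,b,q):
    d,e=ray(a,p),ray(b,q); s=np.linalg.lstsq(np.c_[d,-e],b["o"]-a["o"],rcond=None)[0]
    P,Q=a["o"]+s[0]*d,b["o"]+s[1]*e; return (P+Q)/2,np.linalg.norm(P-Q)
def onplane(c,p,z):
    d=ray(c,p); return c["o"]+d*(z-c["o"][2])/d[2]
E
python3 - <<'E'
from h import *
s=cam("scene");t=cam("top")
S=lambda x,y:(180+x/3.5,205+y/3.5); T=lambda x,y:(220+x/3.4,195+y/3.4)
for n,a,b in [("longtip",(182,60),(689,191)),("longhinge",(253,383),(603,163)),("midtip",(430,113),(393,202)),("midhinge",(428,268),(388,222)),("shorttip",(599,77),(143,240)),("shorthinge",(568,170),(165,268))]:
    p,e=tri(s,S(*a),t,T(*b)); print(n,p.round(4),"gap",round(e,4))
for n,q in [("L0",(13,197)),("L1",(75,422)),("R0",(704,20)),("R1",(765,238)),("bl",(48,207)),("br",(676,35)),("fl",(105,410)),("fr",(732,240))]:
    print(n,onplane(t,T(*q),.042).round(4))
E
```

```text
longtip [ 0.5646 -0.0937  0.198 ] gap 0.0014
longhinge [ 0.5866 -0.0856  0.0515] gap 0.0002
midtip [0.5648 0.0148 0.1345] gap 0.0018
midhinge [0.5608 0.0156 0.0479] gap 0.0032
shorttip [0.5503 0.1203 0.1076] gap 0.0008
shorthinge [0.5385 0.1166 0.0486] gap 0.0021
L0 [0.5727 0.1894 0.042 ]
L1 [0.4684 0.1593 0.042 ]
R0 [ 0.6552 -0.136   0.042 ]
R1 [ 0.5519 -0.1623  0.042 ]
bl [0.5679 0.173  0.042 ]
br [ 0.648  -0.1226  0.042 ]
fl [0.4739 0.1455 0.042 ]
fr [ 0.551  -0.1468  0.042 ]
```

Checks on the measurements:
- The cap is at z 0.198, against about 0.197 expected for a 0.16 rad lean.
- The end feet are 208 mm apart, against 210 mm.
- The rack yaw is about 0.25.

Next I'll grasp along the rod and swing it through the arc.

```bash
cat >> h.py <<'E'
YAW=.25; X=np.array([np.cos(YAW),np.sin(YAW),0]); Y=np.array([-np.sin(YAW),np.cos(YAW),0]); Z=np.array([0,0,1.])
H=np.array([.5866,-.0868,.055]); TH0=.16; SG=1
def pose(th,r=.118,sg=None):
    sg=SG if sg is None else sg
    w=-np.sin(th)*X+np.cos(th)*Z; z=-w; y=sg*Y; x=np.cross(y,z)
    return (H+w*(r-.019)), R.from_matrix(np.c_[x,y,z]).as_euler("xyz")
E
python3 - <<'E'
from h import *
from workcell import *
for sg in (1,-1):
  for th in (.16,.4,.785):
    for r in (.118,.23):
      q=ctrl.inverse_kinematics(*pose(th,r,sg)); print(sg,th,r,None if q is None else np.round(q,2), pose(th,r,sg)[0].round(3))
E
```

```text
1 0.16 0.118 [-0.42  0.13  1.8   0.11  1.09 -2.29] [ 0.571 -0.091  0.153]
1 0.16 0.23 [-0.44 -0.01  1.72  0.11  1.31 -2.28] [ 0.554 -0.095  0.263]
1 0.4 0.118 [-0.55 -0.05  2.04  0.37  0.9  -2.56] [ 0.549 -0.096  0.146]
1 0.4 0.23 [-0.63 -0.28  2.02  0.33  1.15 -2.55] [ 0.507 -0.107  0.249]
1 0.785 0.118 [-0.82 -0.19  2.37  1.01  0.82  2.97] [ 0.519 -0.104  0.125]
1 0.785 0.23 None [ 0.442 -0.124  0.204]
-1 0.16 0.118 [-0.42  0.13  1.8   0.11  1.09  0.86] [ 0.571 -0.091  0.153]
-1 0.16 0.23 [-0.44 -0.01  1.72  0.11  1.31  0.86] [ 0.554 -0.095  0.263]
-1 0.4 0.118 [-0.55 -0.05  2.04  0.37  0.9   0.58] [ 0.549 -0.096  0.146]
-1 0.4 0.23 [-0.63 -0.28  2.02  0.33  1.15  0.59] [ 0.507 -0.107  0.249]
-1 0.785 0.118 [-0.82 -0.19  2.37  1.01  0.82 -0.17] [ 0.519 -0.104  0.125]
-1 0.785 0.23 [-1.07 -0.59  2.46  0.83  1.19 -0.04] [ 0.442 -0.124  0.204]
```

```bash
sed -i 's/SG=1/SG=-1/' h.py
python3 - <<'E'
from h import *
from workcell import *
import cv2
t0=current_time()
p,o=pose(TH0,.235); ctrl.move_pose(p,o); print(current_time(),current_tcp_pos())
print("hit",ctrl.servo_line(*pose(TH0,.118),vel=.12,f_stop=8)); print(current_time(),current_tcp_pos(),current_wrist_force())
for n in ("scene","wrist"): cv2.imwrite(f"pics/{n}1.png",eyes.grab_frame(n)["img"][:,:,::-1])
E
```

```text
2.8917 [ 0.55335271 -0.09457786  0.26820818]
hit False
4.0167 [ 0.57193374 -0.09098216  0.15376404] [-0.22460131  0.3322208   0.31761205]
```

View pics/scene1.png

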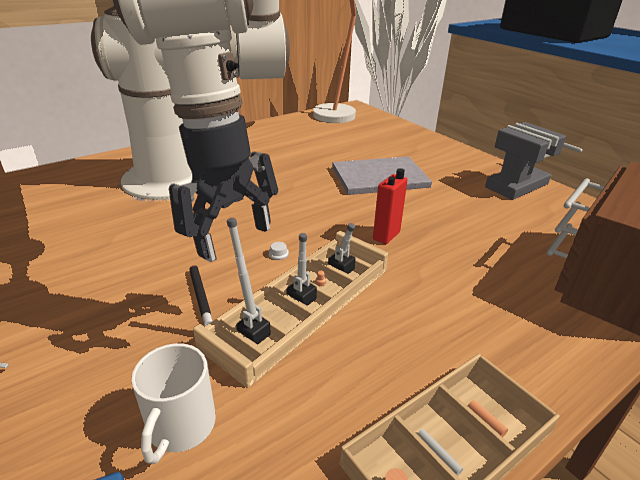

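View pics/wrist1.png

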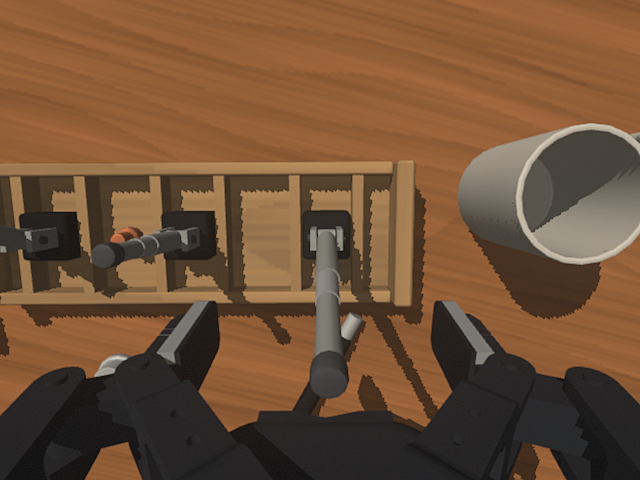

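The wrist view shows the rod at about column 328, midway between the fingers (about 200 and 460), and the rack square to the jaws. I'll close with a light grip.

Run:
```python
from h import *
from workcell import *
import cv2
close_gripper(25); print(current_time(),current_finger_gap(),current_wrist_force().round(1) if hasattr(current_wrist_force(),'round') else current_wrist_force())
for n in ("scene","wrist"): cv2.imwrite(f"pics/{n}2.png",eyes.grab_frame(n)["img"][:,:,::-1])
```

```text
4.7917 0.009368487003256468 [ 1.1 -5.1 -1.4]
```

View pics/wrist2.png

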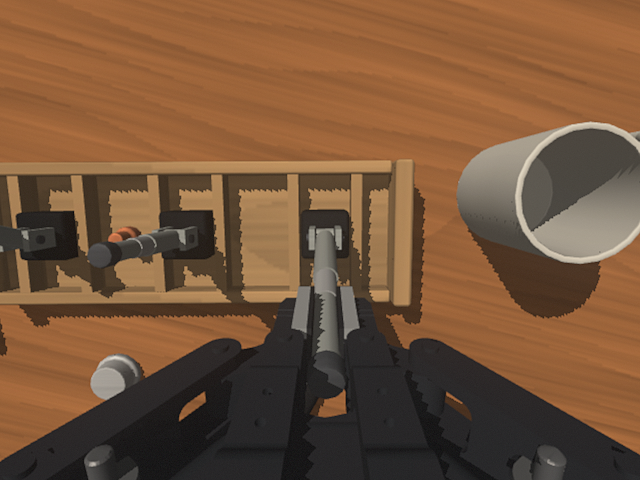

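The gap is 9.4 mm, which fits the rod's thickness, and the wrist view shows the rod held between the pads at about (328,330). Next is the arc.

Run:
```python
from h import *
from workcell import *
import cv2
for th in np.linspace(TH0,.785,7)[1:]:
    hit=ctrl.servo_line(*pose(th,.118),vel=.05,f_stop=35)
    print(round(current_time(),2),round(th,2),hit,np.round(current_wrist_force(),1),round(current_finger_gap(),4))
    if hit: break
for n in ("scene","wrist"): cv2.imwrite(f"pics/{n}3.png",eyes.grab_frame(n)["img"][:,:,::-1])
```

```text
5.25 0.26 False [ 4.1 -5.6 -4.5] 0.0089
5.61 0.37 False [ 5.3 -5.6 -6.3] 0.0091
5.97 0.47 False [ 5.5 -5.6 -8.6] 0.009
6.33 0.58 False [ 6.2 -5.  -9. ] 0.0092
6.68 0.68 False [ 6.7 -4.6 -7.2] 0.0091
7.04 0.78 False [ 6.5 -4.5 -4.3] 0.009
```

View pics/scene3.png

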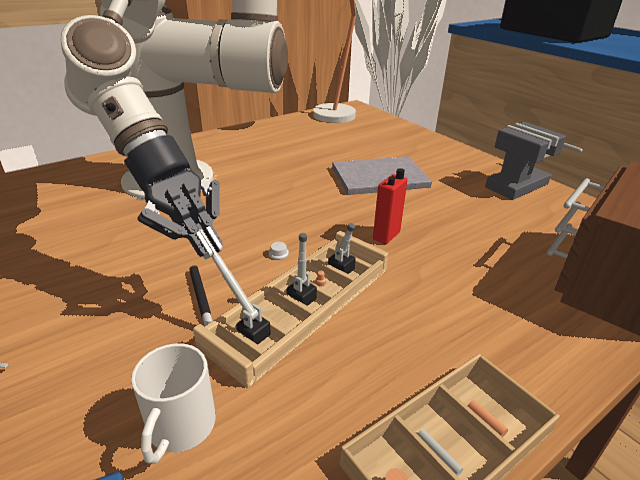

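The whip leans over with the gripper, from its foot at (255,325) to the pads at about (205,245), and the other two look unmoved. Now I'll let go, back off along the rod and measure.

Run:
```python
from h import *
from workcell import *
import cv2
ctrl.wait(.2); ungrasp()
print(ctrl.servo_line(*pose(.785,.225),vel=.12,f_stop=15))
p=np.array(current_tcp_pos()); 
ctrl.servo_line(p+[-.04,0,.1],vel=.15)
print(current_time(),current_wrist_force())
for n in ("scene","top"): cv2.imwrite(f"pics/{n}4.png",eyes.grab_frame(n)["img"][:,:,::-1])
a=cv2.imread("pics/scene4.png")[205:375,180:400]; b=cv2.imread("pics/top4.png")[195:325,220:450]
cv2.imwrite("pics/z_s4.png",cv2.resize(a,None,fx=3.5,fy=3.5,interpolation=cv2.INTER_CUBIC))
cv2.imwrite("pics/z_t4.png",cv2.resize(b,None,fx=3.4,fy=3.4,interpolation=cv2.INTER_CUBIC))
```

```text
False
9.975 [-0.30071049  0.16923151 -0.32816069]
```

View pics/z_s4.png

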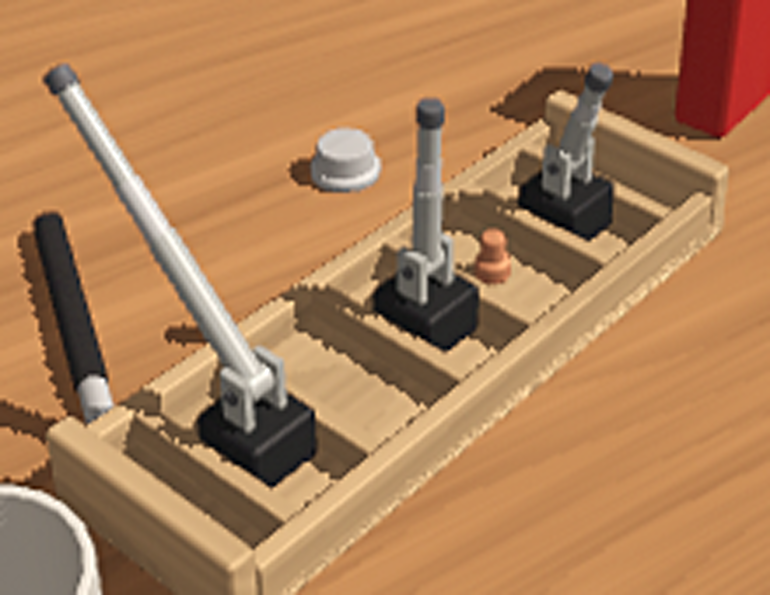

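View pics/z_t4.png

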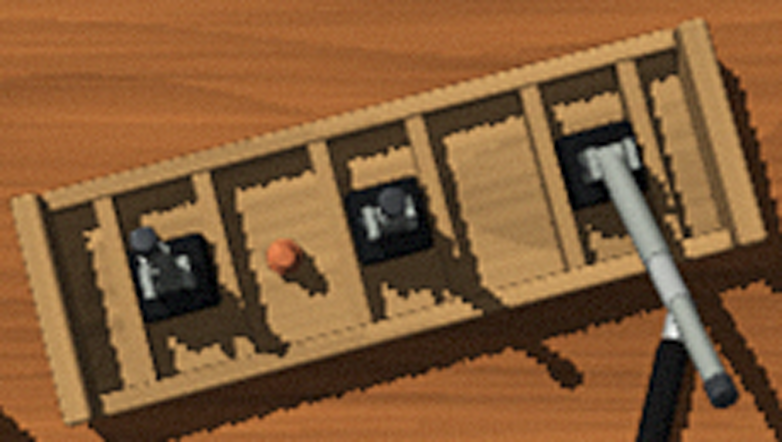

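View pics/scene4.png

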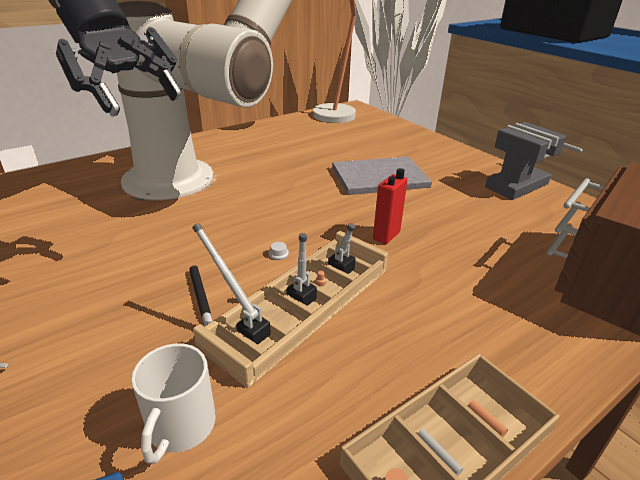

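In the crops the cap is now at (61,80) in the scene view and (720,388) in the top view. The middle and short tips are at the same pixels as before, and the gripper is clear. I'll measure the lean.

Run:
```python
from h import *
from workcell import *
s=cam("scene");t=cam("top")
p,e=tri(s,(180+61/3.5,205+80/3.5),t,(220+720/3.4,195+388/3.4))
d=p-H; lean=np.arctan2(-d@X,d[2]); print(p.round(4),round(e,4),"len",np.linalg.norm(d).round(4),"lean",lean)
if abs(lean-.785)<.1: ctrl.sign_off(); print("signed",current_time())
```

```text
[ 0.4894 -0.1133  0.1564] 0.0008 len 0.1429 lean 0.7824277880673914
the job is handed in; nothing more can be done
the job is handed in; nothing more can be done
```

The longest whip now leans about 0.78 rad (45°) towards the robot, and I've handed the job in. I gripped it near its tip with 25 N, swung it forwards about its hinge, let go and backed off along the rod.

- **Lean:** measured from both cameras after release, it was 0.782 rad, inside the allowed 0.585–0.985. The two views agreed to 0.8 mm. The hinge-to-cap length came out at 143 mm, against about 144 mm expected.
- **Other two whips:** their tips were at the same pixels before and after, as far as I could see by eye.
- **Robot:** the gripper was clear of everything. The wrist force never read above about 12 N, and the last clock reading before hand-in was about 10 s.
- **Disagreements:** the first measurement put the whip feet's hinges 3–7 mm too low, so I used the given 55 mm height. It also showed a 2.5 mm sideways mismatch between the long whip's hinge and cap. The finger gap read 9.0–9.4 mm on a rod given as 10–11 mm thick, but the rod was held throughout.

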